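Crack the wax-glued lid of the middle pot and hold it ajar

TASK

The lids of the three wax-melting pots are glued shut by set wax. Break the lid of the middle-sized pot free by its handle without letting it fly wide open, and finish while still holding it still and slightly ajar, its front edge about 30 mm (two fingers) up, so that the steam can escape. Leave the other two pots shut and everything else on the bench where it stands.

Things in the scene. Friction and masses are not known exactly. Their poses are not given: they have to be found in the camera images.
- pot_a: The smallest wax-melting pot, steel on a black base, 112 mm across; its rim is 116 mm above the bench. Screwed to the bench, it does not move. Origin: centre of its underside; z up; its -x side is the front (thermostat dial), +x the back (lid hinge). The hinge pin is level, along the pot's y axis, 70 mm behind the pot's axis (+x) and 119 mm above the bench.
- pot_a_handle (a point): Centre of the lid's handle bar on that pot: a round black bar 12 mm thick and 84 mm long, along the pot's y axis, on two 8 mm steel posts 72 mm apart (28 mm or more free between bar and lid). With the lid shut it is 36 mm in front of the pot's axis and 169 mm above the bench. The point turns with the lid; shut, its axes are the pot's.
- pot_a_lid (a joint): Angle of that pot's lid, rad: 0 shut, growing as the front rises (stop at 1.7). The lid is 118 mm across, about 271 g and falls shut when let go. Set wax glues it: pulling up at the handle takes about 14 to 21 N (the peak comes at about 0.01 rad, and by 0.05 rad the seal has let go); then only the lid's weight remains. At 0.1 rad the lid's front edge is 13 mm up.
- pot_b: The middle-sized wax-melting pot, steel on a black base, 136 mm across; its rim is 140 mm above the bench. Screwed to the bench, it does not move. Origin: centre of its underside; z up; its -x side is the front (thermostat dial), +x the back (lid hinge). The hinge pin is level, along the pot's y axis, 82 mm behind the pot's axis (+x) and 143 mm above the bench.
- pot_b_handle (a point): Centre of the lid's handle bar on that pot: a round black bar 12 mm thick and 84 mm long, along the pot's y axis, on two 8 mm steel posts 72 mm apart (28 mm or more free between bar and lid). With the lid shut it is 44 mm in front of the pot's axis and 193 mm above the bench. The point turns with the lid; shut, its axes are the pot's.
- pot_b_lid (a joint): Angle of that pot's lid, rad: 0 shut, growing as the front rises (stop at 1.7). The lid is 142 mm across, about 400 g and falls shut when let go. Set wax glues it: pulling up at the handle takes about 14 to 21 N (the peak comes at about 0.01 rad, and by 0.05 rad the seal has let go); then only the lid's weight remains. At 0.1 rad the lid's front edge is 15 mm up.
- pot_c: The largest wax-melting pot, steel on a black base, 162 mm across; its rim is 164 mm above the bench. Screwed to the bench, it does not move. Origin: centre of its underside; z up; its -x side is the front (thermostat dial), +x the back (lid hinge). The hinge pin is level, along the pot's y axis, 95 mm behind the pot's axis (+x) and 167 mm above the bench.
- pot_c_handle (a point): Centre of the lid's handle bar on that pot: a round black bar 12 mm thick and 84 mm long, along the pot's y axis, on two 8 mm steel posts 72 mm apart (28 mm or more free between bar and lid). With the lid shut it is 53 mm in front of the pot's axis and 217 mm above the bench. The point turns with the lid; shut, its axes are the pot's.
- pot_c_lid (a joint): Angle of that pot's lid, rad: 0 shut, growing as the front rises (stop at 1.7). The lid is 168 mm across, about 568 g and falls shut when let go. Set wax glues it: pulling up at the handle takes about 14 to 21 N (the peak comes at about 0.01 rad, and by 0.05 rad the seal has let go); then only the lid's weight remains. At 0.1 rad the lid's front edge is 18 mm up.
- brush_jar: Bystander, loose: glass jar 68 mm across, 98 mm tall, with brushes standing up to 210 mm. Origin: centre of its underside or underneath its middle.
- dye_tin: Bystander, loose: metal tin with a blue band, 80 mm across, 97 mm tall. Origin: centre of its underside or underneath its middle.
- wax_block: Bystander, loose: small block of wax, 50 x 62 mm, 42 mm tall. Origin: centre of its underside or underneath its middle.
- tape_roll: Bystander, loose: paper tape roll lying flat, 64 mm across, 24 mm tall. Origin: centre of its underside or underneath its middle.
- canting: Bystander, loose: wax pen lying down, wooden handle and copper cup, 155 mm long, 19 mm tall. Origin: centre of its underside or underneath its middle.
- flat_brush: Bystander, loose: flat brush lying down, 175 mm long, 10 mm tall. Origin: centre of its underside or underneath its middle.
- pipe_tee: Bystander, loose: white plastic pipe tee, 66 mm long, 32 mm tall. Origin: centre of its underside or underneath its middle.
- dye_cup: Bystander, loose: empty clear cup, 72 mm across, 95 mm tall. Origin: centre of its underside or underneath its middle.

How it is judged:
On the way:
1. the middle-sized pot's lid is broken free of its seal, held by the gripper (value of joint pot_b_lid above 0.06 rad and contact force between the fingers and pot_b_lid above 0.5 N).
At the end, for the whole second after the job is handed in: The middle-sized pot's lid stands still (under 0.05 rad/s) 0.12 to 0.27 rad open, its front edge 18 to 41 mm up, carried by the gripper's fingers and propped by no bystander; the other two lids are shut (under 0.02 rad) (value of joint pot_b_lid between 0.12 and 0.27 rad and velocity of joint pot_b_lid between -0.05 and 0.05 rad/s and contact force between the fingers and pot_b_lid above 0.5 N and value of joint each of pot_a_lid, pot_c_lid below 0.02 rad and contact force between each of brush_jar, dye_tin, wax_block, tape_roll, canting, flat_brush, pipe_tee, dye_cup and pot_b_lid below 0.1 N); the arm keeps its last pose, push and grip.
It fails at once if the middle-sized pot's lid flies open past 0.45 rad (front edge 67 mm up) (value of joint pot_b_lid above 0.45 rad).
It fails at once if the lid of another pot is broken open (0.03 rad) (value of joint any of pot_a_lid, pot_c_lid above 0.03 rad).
It fails at once if a bystander is moved by more than 30 mm (distance of any of brush_jar, dye_tin, wax_block, tape_roll, canting, flat_brush, pipe_tee, dye_cup from where it was at the start of the episode above 0.03 m).
It also fails if it takes over 35 s, if anything falls off the work surface, if the arm or the gripper's body presses on something with over 40 N, if the wrist force passes 120 N, or if a joint passes its speed limit or range.

ROBOT

A 6-joint arm with a two-finger parallel gripper is mounted at the origin on the work surface. World frame = base frame: x ahead of the robot, y to its left, z up, the work surface at z = 0. Lengths are in m, angles in rad, forces in N, time in s.
With the tool pointing down it reaches from about 0.375 to 0.975 m from the base axis. Payload 3.8 kg.
Tool frame: the origin (TCP) lies midway between the tips of the shut fingers; the grasp point (between the pads) lies 19 mm behind it (grip_depth is the distance from the TCP to the grasp point, in m); z points along the fingers, y is the line along which they close (so a half turn about z gives the same grasp; the last joint's range is limited). The gripper opens to 88 mm and grips with 3 to 60 N. Pads are 18 mm wide; open, the fingers measure 123 mm over their backs; the gripper's body (75 mm by 187 mm) begins 45 mm behind the grasp point.
Start: joints at [-1.293, 0.264, 1.604, -0, 1.274, -0.037], TCP at [0.209, -0.642, 0.239] pointing down, gripper open.
Joint ranges: [-2.63, 2.63], [-0.94, 2.18], [0.31, 2.57], [-1.31, 4.45], [0, 2.66], [-2.55, 2.55]. Speed limits (rad/s): [2.57, 2.57, 3.14, 3.14, 3.14, 3.14].

INTERFACE

Orientations are given as [roll, pitch, yaw] about the fixed x, y, z axes, in that order (R = Rz(yaw) Ry(pitch) Rx(roll)).
In Python, from cell import * gives the robot as it stands.
- The arm moves only by the tool arm_command, never from a script. Its arguments are lists of equal length, an entry for each row: "translation": the shift along the tool's x, y, z in cm, a list of three; "twist": the turn about the tool's z in degrees. A call has 1 to 5 rows; each row shifts and turns the commanded pose from where the row before left it, along the tool's axes as they then stand; what a row does not reach is not made up. A row lasts 1/8 s, in which the tool goes at most 62.5 mm and 10.7 degrees, less where a joint would pass 70% of its speed; a pose out of reach is approached as far as the arm can. A call with a gripper value outside its range is refused whole. "hand" is the closure, from 0 (fully open) to 1 (shut), set as the call begins (left out, the last holds). The fingers move at their own pace and stop on an object; "force" is the grip in N (left out, the last holds). Time passes only in rows, so rows that do not move let the fingers close. It gives the time, the measured TCP pose, the force, the opening and the grip force at its end, in the units of the state.
- get_state(): the state, without advancing time (a new reading comes with each control period).
- camera(name): name is "scene" or "top" or "wrist"; returns a dict with "frame" (420x560x3 uint8, red, green, blue), "fovy" (degrees; the focal length in pixels is half the picture's height over the tangent of half this angle, whatever the lens; pixels are square), "cx", "cy" (the principal point, pixels), "k1" (the pictures are not rectified: a ray, as slopes to the right and down, at radius r is drawn at 1 + k1 r^2 times it, then the intrinsics apply), "cam_to_world" (4x4, takes a point from camera to world coordinates). Camera axes: x right, y down, z forward; pixel columns grow to the right and rows downward; lengths in m; the calibration is good to about 2 mm. A picture is of the moment at which its call begins. There is no depth.
- close_job(): hands the job in; it is judged then, once.
The state is a dict: "time_s": time; "qpos": joint angles; "joint_vel": joint speeds; "tau": joint torques, N m; "tcp_pos": TCP position; "tool_rot": TCP orientation; "force": force on the tool from outside, world axes, zero at the start; "ft_torque": the same for the moment, N m; "opening": finger opening in m; "grasp_force": force on a finger pad.
Only numpy, scipy, OpenCV 4.12 (cv2) and the standard library are available. Lean on these libraries where they do the work, as an engineer would, in place of code of your own. Each camera call takes 0.05 s, during which the arm holds its last target. There are 200 camera calls.

## Working session

There is one attempt and no reset: what is moved stays moved. The work goes in short steps, Python scripts to look and compute and a tool call to move; the robot and the scene stay as the last step left them, time stands still between calls to the robot, and variables do not carry over. Pictures are saved under pics/ and viewed, at most 10 in all, crops included, and the job is handed in when it is done.

Besides the shell and the picture viewer there is one more tool, called after "Request:" as name(argument=value, ...) on one line, values as JSON. arm_command: Moves the arm, as the interface text tells. Its arguments: {"type":"object","properties":{"translation":{"type":"array","items":{"type":"array","items":{"type":"number"}}},"twist":{"type":"array","items":{"type":"number"}},"hand":{"type":"number"},"force":{"type":"number"}},"required":["translation","twist"]}

```bash
mkdir -p pics; ls; cat > h.py <<'E'
from cell import *
import numpy as np, cv2
def shot(n,f):
    c=camera(n); cv2.imwrite(f,c["frame"][:,:,::-1]); np.save(f[:-4],c,allow_pickle=True); return c
def load(f): return np.load(f,allow_pickle=True).item()
def K(c):
    f=210/np.tan(np.radians(c["fovy"])/2); return np.array([[f,0,c["cx"]],[0,f,c["cy"]],[0,0,1.]])
def proj(c,P):
    T=np.linalg.inv(c["cam_to_world"]); p=np.atleast_2d(P)@T[:3,:3].T+T[:3,3]; s=p[:,:2]/p[:,2:]
    s=s*(1+c["k1"]*(s**2).sum(1,keepdims=True)); k=K(c); return s*k[0,0]+k[:2,2]
def ray(c,uv,z):
    k=K(c); d=(np.array(uv,float)-k[:2,2])/k[0,0]; s=d.copy()
    for _ in range(30): s=d/(1+c["k1"]*(s@s))
    T=c["cam_to_world"]; v=T[:3,:3]@np.r_[s,1]; o=T[:3,3]; return o+v*(z-o[2])/v[2]
E
python3 - <<'E'
from h import *
for n in("scene","top"):
    c=shot(n,f"pics/{n}0.png"); print(n,c["fovy"],c["k1"],c["cam_to_world"].round(3).tolist())
print(get_state())
a=cv2.imread("pics/scene0.png");b=cv2.imread("pics/top0.png")
E
```

```text
pics
scene 49.654486847967206 -0.03242493844910629 [[0.445, 0.717, -0.537, 1.182], [0.896, -0.361, 0.261, -0.314], [-0.006, -0.597, -0.803, 1.12], [0.0, 0.0, 0.0, 1.0]]
top 52.82682925267994 0.036731096528393216 [[-0.012, -0.981, 0.192, 0.313], [-1.0, 0.014, 0.012, -0.032], [-0.014, -0.192, -0.981, 1.301], [0.0, 0.0, 0.0, 1.0]]
{'time_s': 0.1, 'qpos': array([-1.29286362e+00,  2.64659513e-01,  1.60524778e+00,  2.18100414e-05,
        1.27372543e+00, -3.69091320e-02]), 'joint_vel': array([-0.0022888 , -0.000875  , -0.0031771 , -0.00017921, -0.00136484,
        0.0004325 ]), 'tau': array([ 3.49559823e-04, -5.03619003e+01, -3.58073795e+01,  7.30969710e-02,
        2.33170995e-02, -6.32002934e-05]), 'tcp_pos': array([ 0.20884329, -0.64118847,  0.23751927]), 'tool_rot': array([-3.13955475e+00, -9.61074026e-05,  3.14835333e-01]), 'force': array([ 0.34969614, -0.47716201, -0.27465279]), 'ft_torque': array([ 0.01423002, -0.01522704, -0.02254467]), 'grasp_force': 0.0, 'opening': 0.08821203571854816}
```

View pics/scene0.png

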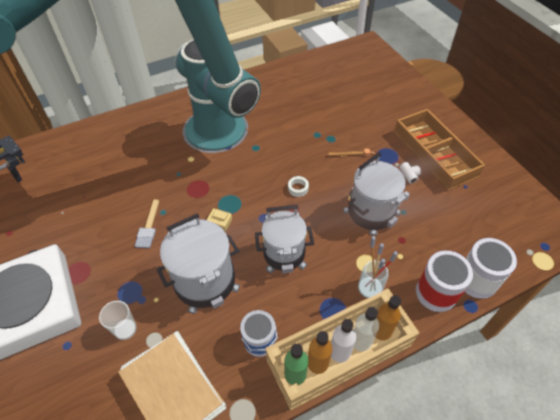

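View pics/top0.png

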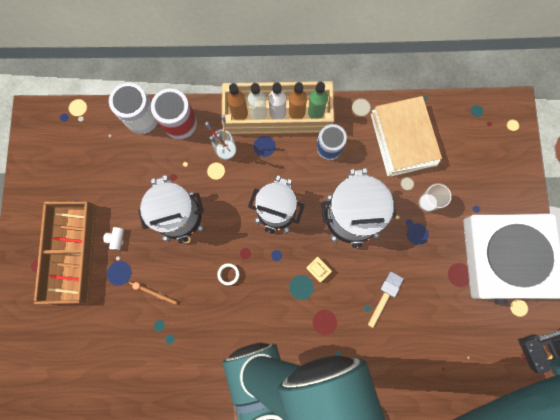

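The two pictures show pot_b at about (170,208) in the top view, with its handle bar near (165,219), and at about (377,193) in the scene view. Pot_a is in the middle at top (276,205), and pot_c is on the right at top (361,208). I'll zoom in on pot_b's bar.

```bash
python3 - <<'E'
from h import *
a=cv2.imread("pics/top0.png")[165:255,125:215];b=cv2.imread("pics/scene0.png")[145:235,335:425]
cv2.imwrite("pics/crop0.png",np.hstack([cv2.resize(x,(400,400),interpolation=cv2.INTER_CUBIC) for x in(a,b)]))
E
```

```text
(no output)
```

View pics/crop0.png

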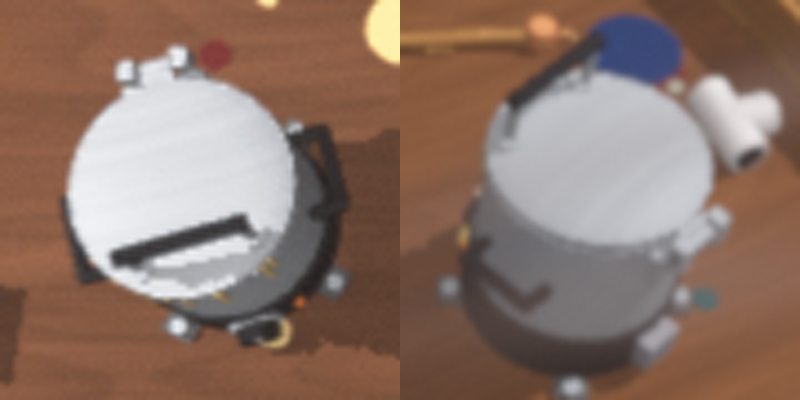

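In the crop, the bar runs from (112,259) to (250,223) in the top half and from about (110,103) to (203,38) in the scene half.

```bash
python3 - <<'E'
from h import *
t=load("pics/top0.npy");s=load("pics/scene0.npy");k=90/400
for c,o,E in((t,(125,165),((112,259),(250,223))),(s,(335,145),((110,103),(203,38)))):
    P=[ray(c,np.array(o)-.5+.5*k+np.array(e)*k,.195) for e in E]; d=P[0]-P[1]
    if d[1]<0:d=-d
    print(np.array(P).round(4),"c",((P[0]+P[1])/2).round(4),np.linalg.norm(d).round(4),"yaw of bar(y)",np.degrees(np.arctan2(-d[0],d[1])).round(1))
# pot axis from lid circle
print("lid ctr",ray(t,np.array((125,165))+np.array((181,188))*k,.155))
for o in((117,238),(155,292)): print(ray(t,o,0.01).round(3))
E
```

```text
[[0.5085 0.3203 0.195 ]
 [0.5292 0.2386 0.195 ]] c [0.5188 0.2794 0.195 ] 0.0843 yaw of bar(y) 14.2
[[0.5273 0.2419 0.195 ]
 [0.5069 0.324  0.195 ]] c [0.5171 0.283  0.195 ] 0.0846 yaw of bar(y) 14.0
lid ctr [0.55880905 0.29101155 0.155     ]
[0.496 0.478 0.01 ]
[0.33  0.353 0.01 ]
```

Request:
arm_command(translation=[[0, 0, -5], [4, -3.8, -1], [4, -3.8, 0], [4, -3.8, 0], [4, -3.8, 0]], twist=[0, 0, 0, 0, 0])

```text
time_s: 0.72
tcp_pos: [0.3145, -0.4459, 0.2982]
tool_rot: [-3.141, -0.0, 0.314]
force: [0.7, 0.0, 0.4]
opening: 0.0882
grasp_force: 0.0
```

Request:
arm_command(translation=[[4, -3.8, 0], [4, -3.8, 0], [4, -3.8, 0], [4, -3.8, 0], [2.6, -4.8, 0]], twist=[0, 0, 0, 0, 0])

```text
time_s: 1.35
tcp_pos: [0.4297, -0.1982, 0.2982]
tool_rot: [-3.141, 0.0, 0.315]
force: [0.5, -0.5, 0.1]
opening: 0.0882
grasp_force: 0.0
```

Request:
arm_command(translation=[[2.6, -4.8, 0], [2.6, -4.8, 0], [2.6, -4.8, 0], [2.6, -4.8, 0], [2.6, -4.8, 0]], twist=[0, 0, 0, 0, 0])

```text
time_s: 1.98
tcp_pos: [0.478, 0.0702, 0.2984]
tool_rot: [3.141, 0.0, 0.315]
force: [0.5, -0.0, 0.3]
opening: 0.0879
grasp_force: 0.0
```

Request:
arm_command(translation=[[2.6, -4.8, 0], [2.6, -4.8, 0], [2.6, -4.8, 0], [0, 0, 0], [0, 0, 0]], twist=[0, 0, 0, -10, -10])

```text
time_s: 2.6
tcp_pos: [0.5074, 0.2305, 0.2978]
tool_rot: [-3.141, 0.002, 0.672]
force: [0.7, -0.5, 0.1]
opening: 0.0883
grasp_force: 0.0
```

Request:
arm_command(translation=[[0, 0, 0], [0, 0, 0], [0, 0, 0], [0, 0, 0], [0, 0, 0]], twist=[-10, -10, -10, -10, -10])

```text
time_s: 3.22
tcp_pos: [0.5075, 0.2294, 0.2981]
tool_rot: [-3.141, 0.0, 1.542]
force: [0.9, -0.1, 0.3]
opening: 0.0882
grasp_force: 0.0
```

Request:
arm_command(translation=[[0, 0, 0], [0, 0, 0], [0, 0, 0]], twist=[-10, -6, 0])

```text
time_s: 3.6
tcp_pos: [0.5076, 0.2294, 0.2982]
tool_rot: [-3.141, 0.0, 1.815]
force: [-0.1, -0.1, -0.2]
opening: 0.0884
grasp_force: 0.0
```

Request:
arm_command(translation=[[4.8, 2.3, 0], [0, 0, 0], [0, 0, 0]], twist=[0, 0, 0])

```text
time_s: 3.98
tcp_pos: [0.5182, 0.2814, 0.2982]
tool_rot: [-3.14, 0.001, 1.815]
force: [0.7, -0.5, -0.1]
opening: 0.0883
grasp_force: 0.0
```

```bash
python3 - <<'E'
from h import *
c=shot("wrist","pics/w1.png"); print(c["cam_to_world"].round(3).tolist(),get_state()["tcp_pos"])
print(proj(c,[[.518,.281,.193],[.518-.042*.242,.281+.042*.97,.193],[.518+.042*.242,.281-.042*.97,.193]]))
E
```

```text
[[0.97, 0.231, 0.076, 0.497], [0.243, -0.918, -0.315, 0.363], [-0.003, 0.324, -0.946, 0.444], [0.0, 0.0, 0.0, 1.0]] [0.5182772  0.28108967 0.29838083]
[[287.00233739 205.18908566]
 [287.11277218 153.66992868]
 [286.90019619 251.70656883]]
```

View pics/w1.png

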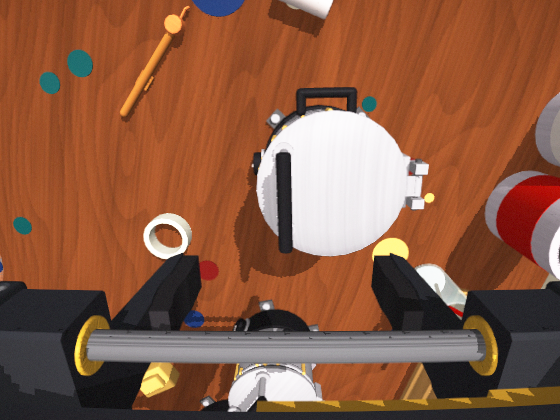

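The wrist view shows pot_b's bar from (285,153) to (286,252), which matches the prediction to about 1 px. I'll check the brush clearance before going down.

```bash
python3 - <<'E'
from h import *
t=load("pics/top0.npy"); h=np.array([.518,.281]);R=np.array([[.97,.242],[-.242,.97]])
for uv,z in(((225,152),.05),((208,124),.2),((210,140),.2),((224,118),.2),((237,135),.15)):
    P=ray(t,uv,z); print(P.round(3),"pot-frame from handle",(R@(P[:2]-h)).round(3))
E
```

```text
[0.754 0.143 0.05 ] pot-frame from handle [ 0.196 -0.191]
[0.783 0.17  0.2  ] pot-frame from handle [ 0.23  -0.172]
[0.736 0.164 0.2  ] pot-frame from handle [ 0.184 -0.167]
[0.8   0.126 0.2  ] pot-frame from handle [ 0.236 -0.219]
[0.77  0.095 0.15 ] pot-frame from handle [ 0.199 -0.241]
```

Request:
arm_command(translation=[[0, 0, 3.5], [0, 0, 3.5], [0, 0, 2.5], [0, 0, 2], [0, 0, 0.9]], twist=[0, 0, 0, 0, 0])

```text
time_s: 4.65
tcp_pos: [0.5181, 0.2808, 0.1735]
tool_rot: [-3.14, 0.0, 1.815]
force: [0.4, -0.3, -0.1]
opening: 0.0884
grasp_force: 0.0
```

Request:
arm_command(translation=[[0, 0, 0], [0, 0, 0], [0, 0, 0], [0, 0, 0], [0, 0, 0]], twist=[0, 0, 0, 0, 0], hand=0.75, force=10)

```text
time_s: 5.28
tcp_pos: [0.5187, 0.2818, 0.1751]
tool_rot: [3.141, -0.0, 1.816]
force: [-0.5, -1.0, 0.8]
opening: 0.0403
grasp_force: 0.0
```

Request:
arm_command(translation=[[0, 0, 0], [0, 0, 0], [0, 0, 0], [0, 0, 0], [0, 0, 0]], twist=[0, 0, 0, 0, 0], hand=1, force=10)

```text
time_s: 5.9
tcp_pos: [0.5168, 0.2812, 0.1745]
tool_rot: [-3.137, 0.0, 1.816]
force: [-5.6, -1.1, 2.4]
opening: 0.0111
grasp_force: 9.6
```

Request:
arm_command(translation=[[0, -0.1, 0], [0, 0, 0], [0, 0, 0]], twist=[0, 0, 0], force=50)

```text
time_s: 6.28
tcp_pos: [0.5168, 0.2812, 0.1746]
tool_rot: [-3.14, 0.0, 1.816]
force: [-5.4, -1.3, 4.4]
opening: 0.0102
grasp_force: 49.1
```

Request:
arm_command(translation=[[0, 0, -0.1], [0, 0, -0.1], [0, 0, 0]], twist=[0, 0, 0])

```text
time_s: 6.65
tcp_pos: [0.5171, 0.2813, 0.1756]
tool_rot: [-3.14, 0.0, 1.816]
force: [-1.6, -0.3, -6.1]
opening: 0.0098
grasp_force: 50.1
```

Request:
arm_command(translation=[[0, 0.04, -0.1], [0, 0.04, -0.1], [0, 0, 0]], twist=[0, 0, 0])

```text
time_s: 7.02
tcp_pos: [0.5176, 0.2814, 0.1769]
tool_rot: [-3.139, 0.0, 1.816]
force: [1.2, 2.8, -17.3]
opening: 0.0099
grasp_force: 51.1
```

Request:
arm_command(translation=[[0, 0.04, -0.1], [0, 0.04, -0.1], [0, 0, 0]], twist=[0, 0, 0])

```text
time_s: 7.4
tcp_pos: [0.519, 0.2818, 0.1802]
tool_rot: [-3.141, 0.0, 1.816]
force: [0.3, 2.7, -9.9]
opening: 0.0098
grasp_force: 50.6
```

Request:
arm_command(translation=[[0, 0.04, -0.1], [0, 0.04, -0.1], [0, 0, 0]], twist=[0, 0, 0])

```text
time_s: 7.78
tcp_pos: [0.5215, 0.2825, 0.1852]
tool_rot: [3.137, -0.001, 1.816]
force: [1.1, -0.3, -6.7]
opening: 0.0098
grasp_force: 50.0
```

Request:
arm_command(translation=[[0, 0.1, -0.2], [0, 0.1, -0.2], [0, 0.1, -0.2], [0, 0, 0]], twist=[0, 0, 0, 0])

```text
time_s: 8.28
tcp_pos: [0.5233, 0.2829, 0.1889]
tool_rot: [3.141, -0.0, 1.816]
force: [3.2, 3.0, -7.0]
opening: 0.01
grasp_force: 50.2
```

Request:
arm_command(translation=[[0, 0.12, -0.2], [0, 0.12, -0.2], [0, 0.12, -0.2], [0, 0, 0], [0, 0, 0]], twist=[0, 0, 0, 0, 0])

```text
time_s: 8.9
tcp_pos: [0.5268, 0.2839, 0.195]
tool_rot: [3.14, -0.0, 1.816]
force: [4.4, 4.0, -9.0]
opening: 0.0097
grasp_force: 50.4
```

```bash
python3 - <<'E'
from h import *
c=shot("scene","pics/s2.png"); w=shot("wrist","pics/w2.png"); s=get_state(); print(s["tcp_pos"],s["force"],s["grasp_force"])
cv2.imwrite("pics/c2.png",np.hstack([cv2.resize(c["frame"][100:260,290:450,::-1],(400,400)),cv2.resize(w["frame"][:,:,::-1],(400,300)).copy() if 0 else cv2.resize(w["frame"][0:420,70:490,::-1],(400,400))]))
E
```

```text
[0.52678741 0.28388944 0.19492199] [ 3.53637566  2.99980752 -7.94575805] 50.42206898331642
```

View pics/c2.png

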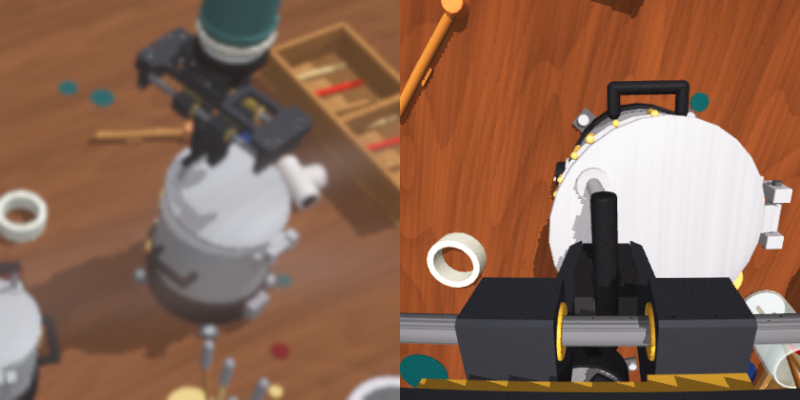

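The lid is ajar and the bar is firmly held. The TCP has risen 20 mm and moved 10 mm back, which puts the lid at about 0.165 rad. One small step more brings it to mid-window.

Request:
arm_command(translation=[[0, 0.1, -0.15], [0, 0.1, -0.15], [0, 0, 0], [0, 0, 0], [0, 0, 0]], twist=[0, 0, 0, 0, 0])

```text
time_s: 9.62
tcp_pos: [0.5286, 0.2844, 0.1978]
tool_rot: [3.141, -0.0, 1.816]
force: [4.4, 4.0, -7.6]
opening: 0.0098
grasp_force: 50.4
```

Request:
arm_command(translation=[[0, 0, 0], [0, 0, 0], [0, 0, 0], [0, 0, 0], [0, 0, 0]], twist=[0, 0, 0, 0, 0])

```text
time_s: 10.25
tcp_pos: [0.5286, 0.2844, 0.1978]
tool_rot: [3.141, -0.0, 1.816]
force: [3.3, 2.5, -8.7]
opening: 0.0099
grasp_force: 50.4
```

Steady at about 0.19 rad, so I'm handing it in.

```bash
python3 -c "
from cell import *
print(close_job())"
```

```text
the job is handed in; nothing more can be done
None
```

I broke the middle pot's lid free by its handle and handed the job in with the gripper still holding it steady, at about 0.19 rad by arm position (front edge about 29 mm up); the arm touched nothing else, and no verdict came back.

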